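# Set the mill hotel's counter for a late arrival

## Task

Lay out the reception counter for a late guest: put the gear paperweight flat on the middle of the card pile and the round brass fob flat on the middle of the gear, and stand the bell upright midway between the vise and the jar. Lay the bar-shaped brass fob flat on the counter to the left of the card pile (left as seen from the robot looking out over the counter), parallel to the pile's left edge, level with the middle of that edge, with the bar's centre line 5 cm out from the edge. Let go of everything, and leave the rubber stamp and the cup where they stand.

Things in the scene. Friction and masses are not known exactly. Their poses are not given: they have to be found in the camera images.
- gear: Loose cast iron gear wheel used as a paperweight, lying flat: 60 mm across the 12 teeth, 20 mm thick, flat on top, about 0.4 kg. Origin at the centre of its underside, z up. Can be gripped across the teeth in any direction.
- bell: Loose white enamel hand bell standing upright: skirt 62 mm across at the foot, 45 mm high, with a dark wooden handle 18 mm thick from 60 to 94 mm above the foot; 100 mm high in all, about 0.2 kg. Origin at the centre of its foot, z up along the handle.
- fob_round: Loose round brass fob lying flat: disc 42 mm across, 10 mm thick, with a small lug 10 mm wide that sticks out to 31 mm from the centre on its +x side. About 0.12 kg. Origin at the centre of the disc's underside, z up. Grip it across y (42 mm), clear of the lug.
- fob_bar: Loose bar-shaped brass fob lying flat: 80 mm long (along its x), 24 mm wide (y), 10 mm thick (z), about 0.15 kg. Origin at the centre of its underside, z up.
- cards: Fixed pile of blank registration cards lying on the counter: 148 mm long (along its x, which points roughly away from the robot), 105 mm wide (y, +y to the robot's left), its flat top 12 mm above the counter. Origin at the centre of its underside, so its left edge is the line y = +52.5 mm. It turns up to 0.25 rad.
- plate: Fixed steel strip riveted to the counter that carries the vise at one end and the jar at the other: 440 mm long (along its y), 90 mm wide (x), 4 mm thick. Origin at the centre of its underside, on the counter, exactly midway between the vise and the jar, so a thing midway between them stands on the strip's top, 4 mm above the counter. It turns up to 0.15 rad.
- vise: Fixed small grey bench vise, 100 mm by 75 mm at the foot, its screw handle towards the robot to 70 mm from its centre, gripping an oversized iron key that lies across it along y, to 83 mm from the centre on the vise's +y side and 67 mm on its -y side; 97 mm high. Origin at the centre of its foot, which stands on the strip 160 mm from the strip's centre, at either end.
- jar: Fixed green glass jar, 74 mm across, with a copper funnel 84 mm across standing in its mouth; 121 mm high in all. Origin at the centre of its foot, which stands on the strip 160 mm from the strip's centre, at the end that the vise does not have.
- stamp: Loose rubber stamp, a bystander to be left where it stands: foot 40 mm (x) by 26 mm (y), turned wooden handle, 62 mm high. Origin at the centre of its foot, z up.
- cup: Loose empty blue cup, a bystander to be left where it stands: 58 mm across the rim, 60 mm high, no handle. Origin at the centre of its foot, z up.
Things that resemble listed ones, but are neither listed nor needed, are in the scene too. Of the things that look like the bell, the largest one is meant.

How it is judged:
By the outcome, as a careful person would: the job done as asked, in the order asked, and still so for the second after the job is handed in, with the robot touching nothing.
It also fails if it takes over 115 s, if anything falls off the work surface, if the arm or the gripper's body presses on something with over 40 N, if the wrist force passes 120 N, or if a joint passes its speed limit or range.

## Robot

A 6-joint arm with a two-finger parallel gripper is mounted at the origin on the work surface. World frame = base frame: x ahead of the robot, y to its left, z up, the work surface at z = 0. Lengths are in m, angles in degrees, forces in N, time in s.
With the tool pointing down it reaches from about 0.3 to 1 m from the base axis. Payload 5.1 kg.
Tool frame: the origin (TCP) lies on the centre line of the jaws, within the pads' length; the fingertips stand 14 mm ahead of it and the grasp point (between the pads) lies 5 mm behind it; z points along the fingers, y is the direction in which the jaws open and shut (so a half turn about z gives the same grasp; the last joint's range is limited). The gripper opens to 95 mm and grips with 3 to 60 N. Pads are 20 mm wide; open, the fingers measure 119 mm over their backs; the gripper's body (75 mm by 180 mm) begins 59 mm behind the grasp point.
Start: joints at [-79.045, 7.093, 94.555, -0, 78.352, -4.733], TCP at [0.176, -0.626, 0.229] pointing down, gripper open.
Joint ranges: [-149.61, 149.61], [-58.7, 133.49], [1.44, 155.28], [-77.14, 257.14], [18.33, 153.61], [-166.67, 166.67]. Speed limits (degrees/s): [147.25, 147.25, 180, 180, 180, 180].

## Interface

Orientations are given as [roll, pitch, yaw] about the fixed x, y, z axes, in that order (R = Rz(yaw) Ry(pitch) Rx(roll)).
In Python, from rig import bot gives the robot as it stands. The module is installed in compiled form; this text tells all that it offers.
- The arm moves only by the tool carry_out, never from a script. Its argument "motion" is a list of rows, each a list of 5 numbers: the gripper's target within -1 to 1 (shut at 1, half-way at 0, fully open at -1), then the shift along the tool's x, y, z normalised to -1 to 1, where 1 is 10 cm, then the turn about the tool's z normalised to -1 to 1, where 1 is 30 degrees. A call has 1 to 20 rows; each row shifts and turns the commanded pose from where the row before left it, along the tool's axes as they then stand; what a row does not reach is not made up. A row lasts 1/8 s, in which the tool goes at most 62.5 mm and 10.7 degrees, less where a joint would pass 70% of its speed; a pose out of reach is approached as far as the arm can. A call with a number of a shift or a turn outside -1 to 1 is refused whole. A call with a gripper value outside its range is refused whole. The fingers move at their own pace and stop on an object; "newtons" is the grip in N (left out, the last holds). Time passes only in rows, so rows that do not move let the fingers close. It gives the time, the measured TCP pose, the force and the opening at its end, in the units of the state.
- bot.get_state(): the state, without advancing time (a new reading comes with each control period).
- bot.snapshot(name): name is "scene" or "top" or "wrist"; returns (picture, depth): 480x640x3 uint8, red, green, blue; 480x640 float32, m along the optical axis (not along the pixel's ray), 0 where there is no reading.
- bot.camera_params(name): a dict with "intrinsics" (3x3 intrinsics, pixels), "dist" ([k1, k2, p1, p2, k3] as OpenCV has them; the pictures are not rectified), "world_from_camera" (4x4, takes a point from camera to world coordinates). Camera axes: x right, y up, looking along -z (the intrinsics and any distortion apply to the point x, -y, -z); pixel columns grow to the right and rows downward; lengths in m; the calibration is good to about 2 mm. A picture is of the moment at which its call begins: read the wrist's pose just before it. camera_params takes no time and is no camera call; for the wrist camera it gives the pose at the moment of the call.
- bot.finish_job(): hands the job in, once; it reports no verdict.
The state is a dict: "time_s": time; "joint_pos": joint angles; "qvel": joint speeds; "joint_efforts": joint torques, N m; "eef_pos": TCP position; "eef_rot": TCP orientation; "ft_force": force on the tool from outside, world axes, zero at the start; "moment": the same for the moment, N m; "finger_gap": opening from 0.0 (shut) to 1.0 (fully open).
Only numpy, scipy, OpenCV 4.12 (cv2) and the standard library are available. Lean on these libraries where they do the work, as an engineer would, in place of code of your own. Each camera call takes 0.05 s, during which the arm holds its last target. There are 200 camera calls.

## Working session

There is one attempt and no reset: what is moved stays moved. The work goes in short steps, Python scripts to look and compute and a tool call to move; the robot and the scene stay as the last step left them, time stands still between calls to the robot, and variables do not carry over. Pictures are saved under pics/ and viewed, about 12 in all and at most 16, crops included, and the job is handed in when it is done.

Besides the shell and the picture viewer there is one more tool, called by a JSON object that holds its "method" and its "body". carry_out: Moves the arm, as the interface text tells. Its arguments: {"type":"object","properties":{"motion":{"type":"array"},"newtons":{"type":"number"}},"required":["motion"]}

```bash
mkdir -p pics
cat > h.py <<'E'
import numpy as np, cv2
from rig import bot
def snap(n,save=None):
    P=bot.camera_params(n); im,d=bot.snapshot(n)
    if save: cv2.imwrite('pics/'+save,im[:,:,::-1])
    return im,d,P
def ray(P,uv):
    uv=np.asarray(uv,float).reshape(-1,1,2)
    K=np.array(P['intrinsics']);T=np.array(P['world_from_camera'])
    n=cv2.undistortPoints(uv,K,np.array(P['dist'],float)).reshape(-1,2)
    d=np.c_[n[:,0],-n[:,1],-np.ones(len(n))]@T[:3,:3].T
    return T[:3,3],d
def onz(P,uv,z):
    o,d=ray(P,uv); return o+d*((z-o[2])/d[:,2])[:,None]
def cloud(P,D):
    v,u=np.mgrid[:480,:640]
    o,d=ray(P,np.c_[u.ravel(),v.ravel()])
    return (o+d*D.ravel()[:,None]).reshape(480,640,3)
def proj(P,X):
    T=np.linalg.inv(np.array(P['world_from_camera']));c=np.atleast_2d(X)@T[:3,:3].T+T[:3,3]
    c=c*[1,-1,-1]
    return cv2.projectPoints(c,np.zeros(3),np.zeros(3),np.array(P['intrinsics']),np.array(P['dist'],float))[0].reshape(-1,2)
E
python3 - <<'E'
from h import *
for n in('top','scene'):
    im,d,P=snap(n,n+'0.png'); print(n,np.round(P['world_from_camera'],3).tolist(),P['dist'],np.round(P['intrinsics'],0).tolist())
    np.savez(n+'0.npz',im=im,d=d)
s=bot.get_state();print(s)
E
```

```text
top [[-0.014, 0.98, -0.198, 0.321], [-1.0, -0.014, 0.005, 0.006], [0.002, 0.198, 0.98, 1.015], [0.0, 0.0, 0.0, 1.0]] [-0.0127191  0.         0.         0.         0.       ] [[499.0, 0.0, 330.0], [0.0, 499.0, 233.0], [0.0, 0.0, 1.0]]
scene [[0.492, -0.691, 0.53, 1.247], [0.871, 0.381, -0.311, -0.408], [0.013, 0.614, 0.789, 1.107], [0.0, 0.0, 0.0, 1.0]] [-0.05372927  0.          0.          0.          0.        ] [[612.0, 0.0, 322.0], [0.0, 612.0, 239.0], [0.0, 0.0, 1.0]]
{'time_s': 0.1, 'joint_pos': array([-7.90462880e+01,  7.12962764e+00,  9.46253941e+01, -1.84161774e-03,
        7.83515189e+01, -4.73168855e+00]), 'qvel': array([ 0.01004279, -0.17374998, -0.1801819 , -0.00103608, -0.00573375,
       -0.00162781]), 'joint_efforts': array([ 4.81462030e-04, -4.18881512e+01, -3.61097717e+01,  7.76618323e-02,
        4.61641036e-02, -6.67035101e-05]), 'eef_pos': array([ 0.17559999, -0.62526081,  0.22752034]), 'eef_rot': array([-1.79893674e+02, -6.99165319e-03,  1.56857676e+01]), 'ft_force': array([-0.02868403,  0.21887924,  0.31828594]), 'moment': array([ 0.06357261, -0.00996191, -0.0343352 ]), 'finger_gap': 1.0000290948214785}
```

View pics/top0.png

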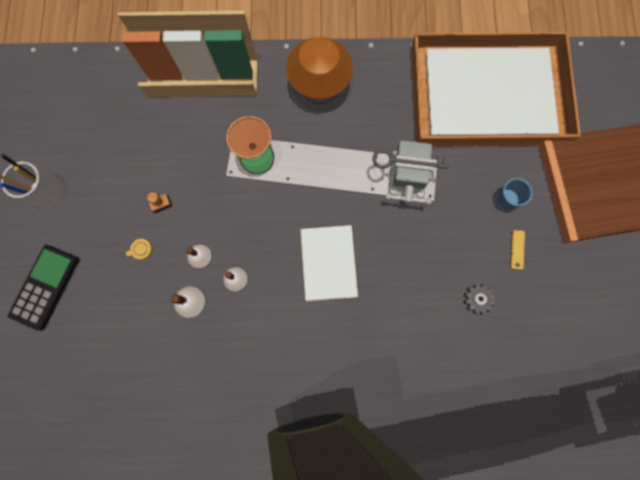

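View pics/scene0.png

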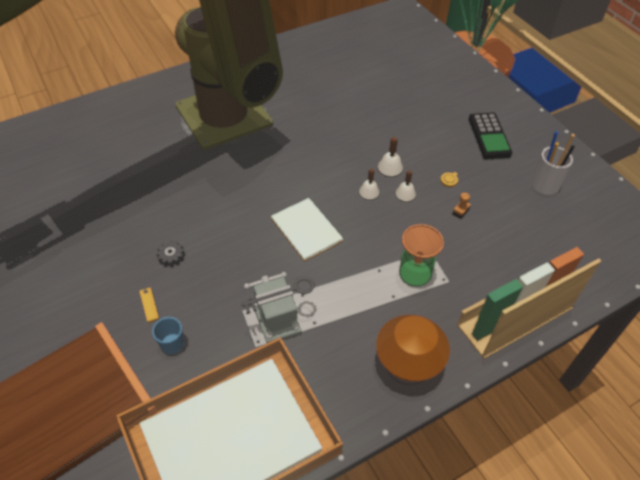

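The top view shows bell candidates at (189,302), (199,256) and (235,279), and the first looks largest. The card pile is at (329,263); the tray sheet at (492,90) is a look-alike. The gear is at (480,299), the round fob at (140,249) with its lug to the left, and the bar fob at (518,250) beside the cup at (516,193). The vise is at (410,175), the jar at (255,150) and the stamp at (158,201). The scene view agrees.

```bash
cat > m.py <<'E'
from h import *
def blob(im,lo,hi,box):
    u0,v0,u1,v1=box
    hsv=cv2.cvtColor(im,cv2.COLOR_RGB2HSV); m=np.zeros((480,640),np.uint8)
    m[v0:v1,u0:u1]=cv2.inRange(hsv,lo,hi)[v0:v1,u0:u1]
    c,_=cv2.findContours(m,cv2.RETR_EXTERNAL,cv2.CHAIN_APPROX_NONE)
    return max(c,key=cv2.contourArea).reshape(-1,2).astype(float)
def rect(P,c,z):
    X=onz(P,c,z); r=cv2.minAreaRect((X[:,:2]*1000).astype(np.float32)); return np.round(np.array([*r[0],*r[1],r[2]]),1)
E
python3 - <<'E'
from m import *
z=np.load('top0.npz');im=z['im'];d=z['d'];P=bot.camera_params('top')
C=cloud(P,d)
for n,(u,v) in dict(table=(300,380),cards=(329,263),gear=(490,299),fobr=(142,249),bar=(518,245),plate=(320,165)).items(): print(n,C[v,u].round(4))
print('cards',rect(P,blob(im,(0,0,150),(180,70,255),(290,215,370,310)),.012))
print('plate',rect(P,blob(im,(0,0,110),(180,60,255),(225,135,440,205)),.004))
for k in('bar','round'):
    b=(505,225,530,275) if k=='bar' else (120,232,160,265)
    c=blob(im,(15,100,100),(35,255,255),b);print(k,rect(P,c,.01),(onz(P,c,.01).mean(0)*1000).round(1))
    X=onz(P,c,.01)[:,:2]*1000
    print(X.min(0).round(),X.max(0).round())
# bells via height cloud
for nm,(u0,v0,u1,v1) in dict(b1=(165,280,212,325),b2=(180,240,215,272),b3=(217,260,252,295)).items():
    W=C[v0:v1,u0:u1].reshape(-1,3); 
    I=im[v0:v1,u0:u1].reshape(-1,3).astype(int)
    s=W[(W[:,2]>.004)&(W[:,2]<.2)]; h=s[:,2].max(); t=s[s[:,2]>h-.02]
    print(nm,'h',h.round(3),'handle',np.median(t,0).round(4),'ext',np.ptp(s,axis=0).round(3))
W=C[280:320,460:500].reshape(-1,3); s=W[(W[:,2]>.012)&(W[:,2]<.03)]
print('gear',(s.min(0)+s.max(0))/2,np.ptp(s,axis=0),np.median(s[:,2]))
for nm,(u0,v0,u1,v1),t in (('jar',(222,112,276,178),.1),('vise',(375,135,450,212),.08)):
    W=C[v0:v1,u0:u1].reshape(-1,3); s=W[(W[:,2]>t)&(W[:,2]<.2)]
    print(nm,(s.min(0)+s.max(0))/2,np.ptp(s,axis=0))
def up(b,n):
    u0,v0,u1,v1=b; cv2.imwrite('pics/'+n,cv2.resize(im[v0:v1,u0:u1,::-1],None,fx=4,fy=4,interpolation=cv2.INTER_CUBIC))
up((115,180,265,330),'c1.png')
E
```

```text
table [ 0.2317  0.0646 -0.0007]
cards [0.4604 0.0046 0.0111]
gear [ 0.3824 -0.3125  0.0236]
fobr [0.494  0.3845 0.0135]
bar [ 0.492  -0.3826  0.0108]
plate [0.6713 0.0208 0.0042]
cards [462.1   5.8 148.2 106.1   3.7]
plate [664.8  -4.1 446.   99.8  81. ]
bar [ 483.2 -380.7   27.4   82.6   82.5] [ 483.  -380.8   10. ]
[ 443. -398.] [ 524. -363.]
round [494.9 390.3  46.1  45.   66.2] [494.  391.8  10. ]
[474. 367.] [518. 418.]
b1 h 0.103 handle [0.3861 0.2848 0.0976] ext [0.076 0.082 0.099]
b2 h 0.08 handle [0.4789 0.2686 0.0755] ext [0.048 0.067 0.076]
b3 h 0.081 handle [0.4313 0.1944 0.0754] ext [0.066 0.065 0.076]
gear [ 0.38329364 -0.29520546  0.01843158] [0.0594188  0.06001419 0.01277722] 0.019574116982823686
jar [0.6879722  0.15389436 0.11429165] [0.08511179 0.0819526  0.02853507]
vise [ 0.6448487  -0.15709866  0.09204951] [0.08752402 0.14114634 0.02405878]
```

View pics/c1.png

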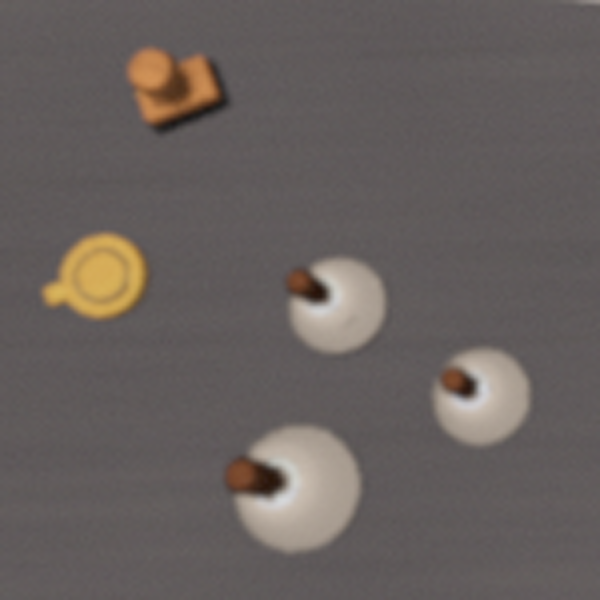

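Every candidate is settled. The bell is the one at (189,302): it stands 103 mm against about 80 mm for the others, and its skirt is widest. I'll move above the gear.

```bash
cat >> m.py <<'E'
from scipy.spatial.transform import Rotation as Ro
def plan(x,y,z,yaw=None):
    "shift in tool axes (units of 10 cm), then turn (units of 30 deg)"
    s=bot.get_state(); R=Ro.from_euler('xyz',s['eef_rot'],degrees=True).as_matrix()
    t=(R.T@(np.array([x,y,z])-s['eef_pos']))*10
    dy=0 if yaw is None else -((yaw-s['eef_rot'][2]+90)%180-90)/30
    print('shift',t.round(3),'turn',round(dy,3),'| t',s['time_s'],'pos',s['eef_pos'].round(4),'rot',s['eef_rot'].round(1),'j6',round(s['joint_pos'][5]),'gap',round(s['finger_gap'],3),'F',s['ft_force'].round(1))
E
python3 -c "
from m import *
plan(.383,-.295,.2)"
```

```text
shift [ 2.89  -2.618  0.28 ] turn 0 | t 0.1 pos [ 0.1756 -0.6253  0.2275] rot [-179.9   -0.    15.7] j6 -5 gap 1.0 F [-0.   0.2  0.3]
```

{"method": "carry_out", "body": {"motion": [[-1,0.29,-0.262,0.028,0],[-1,0.29,-0.262,0.028,0],[-1,0.29,-0.262,0.028,0],[-1,0.29,-0.262,0.028,0],[-1,0.29,-0.262,0.028,0],[-1,0.29,-0.262,0.028,0],[-1,0.29,-0.262,0.028,0],[-1,0.29,-0.262,0.028,0],[-1,0.29,-0.262,0.028,0],[-1,0.29,-0.262,0.028,0],[-1,0,0,0,0],[-1,0,0,0,0]]}}

```text
time_s: 1.6
eef_pos: [0.3839, -0.2953, 0.2004]
eef_rot: [-180.0, 0.0, 15.7]
ft_force: [-1.0, -1.1, 0.2]
finger_gap: 1.003
```

Run:
```python
from m import *
im,d,P=snap('wrist','w1.png'); np.savez('w1.npz',im=im,d=d)
print(np.round(P['world_from_camera'],3).tolist(), proj(P,[.383,-.295,.02]))
plan(.383,-.295,.018)
```

```text
[[0.27, 0.936, 0.225, 0.446], [-0.963, 0.263, 0.063, -0.278], [-0.0, -0.234, 0.972, 0.356], [0.0, 0.0, 0.0, 1.0]] [[324.91808698 217.9450694 ]]
shift [-0.005 -0.008  1.826] turn 0 | t 1.65 pos [ 0.3838 -0.2956  0.2006] rot [180.    0.   15.7] j6 30 gap 1.001 F [-0.8 -0.2 -0. ]
```

View pics/w1.png

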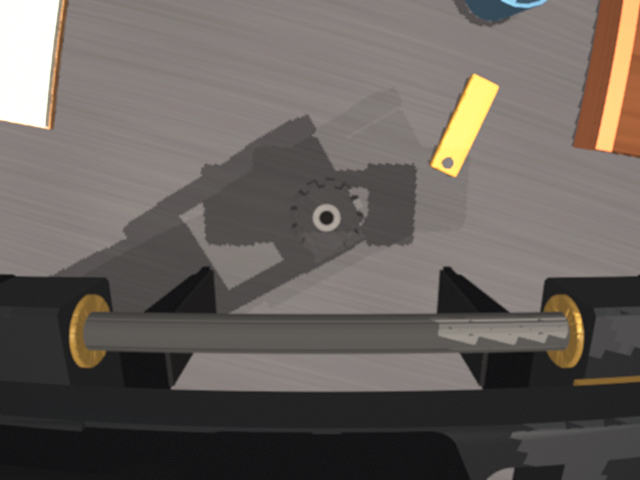

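The hub shows at (326,217) against a predicted (325,218), so the gear position is confirmed. The bar is at (465,125). I'll grasp the gear.

{"method": "carry_out", "body": {"motion": [[-1,0,-0.008,0.4,0],[-1,0,0,0.4,0],[-1,0,0,0.4,0],[-1,0,0,0.3,0],[-1,0,0,0.2,0],[-1,0,0,0.12,0],[-1,0,0,0,0],[1,0,0,0,0],[1,0,0,0,0],[1,0,0,0,0],[1,0,0,0,0],[1,0,0,0,0],[1,0,0,0,0],[1,0,0,0,0]], "newtons": 25}}

```text
time_s: 3.4
eef_pos: [0.3841, -0.2946, 0.019]
eef_rot: [180.0, -0.0, 15.7]
ft_force: [0.2, -0.8, 3.6]
finger_gap: 0.628
```

Run:
```python
from m import *
z=np.load('w1.npz')
plan(.4615,.0058,.10)
```

```text
shift [ 1.558 -2.682 -0.811] turn 0 | t 3.4 pos [ 0.3841 -0.2946  0.019 ] rot [180.   -0.   15.7] j6 30 gap 0.628 F [ 0.2 -0.8  3.6]
```

{"method": "carry_out", "body": {"motion": [[1,0,0,-0.3,0],[1,0,0,-0.5,0],[1,0,0,-0.5,0],[1,0.097,-0.285,-0.4,0],[1,0.097,-0.285,-0.3,0],[1,0.097,-0.285,0,0],[1,0.097,-0.285,0,0],[1,0.097,-0.285,0,0],[1,0.097,-0.285,0,0],[1,0.097,-0.285,0,0],[1,0.097,-0.285,0,0],[1,0.097,-0.285,0,0],[1,0.097,-0.285,0,0],[1,0,0,0,0],[1,0,0,0,0]]}}

```text
time_s: 5.28
eef_pos: [0.3995, 0.0062, 0.2174]
eef_rot: [-180.0, 0.1, 15.7]
ft_force: [1.2, 0.3, -4.9]
finger_gap: 0.621
```

Run:
```python
from m import *
im,d,P=snap('wrist','w2.png'); np.savez('w2.npz',im=im,d=d)
try:print('cards',rect(P,blob(im,(0,0,170),(180,70,255),(0,0,640,300)),.012))
except Exception as e:print(e)
plan(.4621,.0058,.034)
```

```text
cards [482.9   6.7 104.4 103.7   3.7]
shift [0.604 0.17  1.836] turn 0 | t 5.325 pos [0.3997 0.0059 0.2177] rot [-1.80e+02  1.00e-01  1.57e+01] j6 67 gap 0.626 F [-0.8 -0.6 -3.9]
```

View pics/w2.png

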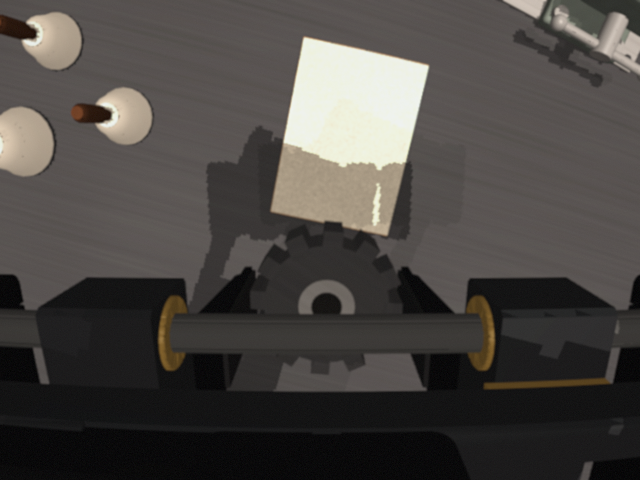

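Run:
```python
from m import *
z=np.load('w2.npz');P=bot.camera_params('wrist')
X=onz(P,[(304,38),(428,66),(388,236),(272,210)],.012);print(X.round(4),X.mean(0).round(4))
e=X[0]-X[3]+X[1]-X[2];print(np.degrees(np.arctan2(e[1],e[0])))
print('rect',rect(P,blob(z['im'],(0,0,105),(180,80,255),(265,20,440,236)),.012))
print('hub',onz(P,[(327,305)],.2177+.001))
```

```text
[[ 0.5307  0.0605  0.012 ]
 [ 0.5375 -0.0418  0.012 ]
 [ 0.3932 -0.0524  0.012 ]
 [ 0.3883  0.0506  0.012 ]] [0.4624 0.0042 0.012 ]
4.089735130322638
rect [462.9   5.  147.2 105.6   3.7]
hub [[0.39985513 0.0050421  0.2187    ]]
```

The card pile is centred at about (0.4625, 0.005) with yaw 3.7°. The held gear's hub agrees with the TCP.

{"method": "carry_out", "body": {"motion": [[1,0.2,0.06,0.3,0],[1,0.2,0.06,0.4,0],[1,0.203,0.056,0.4,0],[1,0,0,0.4,0],[1,0,0,0.2,0],[1,0,0,0.1,0],[1,0,0,0.03,0],[1,0,0,0.0,0],[1,0,0,0.0,0]]}}

```text
time_s: 6.45
eef_pos: [0.4639, 0.0055, 0.0368]
eef_rot: [180.0, -0.1, 15.7]
ft_force: [-0.5, -0.6, -3.6]
finger_gap: 0.624
```

Run:
```python
from m import *
plan(.4625,.0052,.0315)
```

```text
shift [-0.014 -0.001  0.053] turn 0 | t 6.45 pos [0.4639 0.0055 0.0368] rot [ 1.80e+02 -1.00e-01  1.57e+01] j6 68 gap 0.624 F [-0.5 -0.6 -3.6]
```

{"method": "carry_out", "body": {"motion": [[1,-0.012,0,0.04,0],[1,0,0,0.013,0],[1,0,0,0,0],[0.0,0,0,0,0],[-1,0,0,0,0],[-1,0,0,0,0],[-1,0,0,-0.1,0],[-1,0,0,-0.3,0],[-1,0,0,-0.5,0],[-1,0,0,-0.5,0],[-1,0,0,-0.4,0],[-1,0,0,0,0]]}}

```text
time_s: 7.95
eef_pos: [0.4644, 0.0051, 0.2157]
eef_rot: [179.8, -0.5, 15.7]
ft_force: [-0.2, -1.0, -0.3]
finger_gap: 1.0
```

Run:
```python
from m import *
im,d,P=snap('top','t2.png');np.savez('t2.npz',im=im,d=d)
C=cloud(P,d); z=np.load('top0.npz')
# round fob orientation from the first top picture: disc centre by circle, lug = farthest point
im0=z['im']; c=blob(im0,(15,100,100),(35,255,255),(120,232,160,265)); X=onz(P,c,.01)[:,:2]
o=np.median(X,0)
for _ in range(20):
    r=np.linalg.norm(X-o,axis=1); k=r<.0245
    A=np.c_[2*X[k],np.ones(k.sum())]; s=np.linalg.lstsq(A,(X[k]**2).sum(1),rcond=None)[0]; o=s[:2]
lug=X[np.argmax(np.linalg.norm(X-o,axis=1))]; L=lug-o
far=X[np.linalg.norm(X-o,axis=1)>.027].mean(0)-o
print('fob',o.round(4),'r',np.sqrt(s[2]+o@o).round(4),'lug deg',np.degrees(np.arctan2(far[1],far[0])))
plan(o[0]-.05,o[1],.2)
```

```text
fob [0.4954 0.3892] r 0.0217 lug deg 110.01499605378719
shift [ 0.868 -3.745  0.126] turn 0 | t 8.0 pos [0.463  0.0052 0.2128] rot [179.9  -0.3  15.7] j6 68 gap 1.0 F [ 0.2 -0.2 -0.4]
```

{"method": "carry_out", "body": {"motion": [[-1,0.135,-0.361,0.013,0],[-1,0.135,-0.361,0.013,0],[-1,0.135,-0.361,0.013,0],[-1,0.135,-0.361,0.013,0],[-1,0.135,-0.361,0.013,0],[-1,0.135,-0.361,0.013,0],[-1,0.135,-0.361,0.013,0],[-1,0.135,-0.361,0.013,0],[-1,0.135,-0.361,0.013,0],[-1,0.135,-0.361,0.013,0],[-1,0,0,0,-0.314],[-1,0,0,0,-0.314],[-1,0,0,0,-0.314],[-1,0,0,0,-0.314],[-1,0,0,0,-0.314],[-1,0,0,0,-0.314],[-1,0,0,0,-0.314],[-1,0,0,0,-0.314],[-1,0,0,0,-0.314],[-1,0,0,0,-0.314]]}}

```text
time_s: 10.5
eef_pos: [0.4933, 0.3887, 0.1949]
eef_rot: [-179.8, 0.0, 110.2]
ft_force: [0.4, 0.9, 0.1]
finger_gap: 1.0
```

{"method": "carry_out", "body": {"motion": [[-1,0,0,0,0],[-1,0,0,0,0]]}}

```text
time_s: 10.75
eef_pos: [0.4938, 0.389, 0.1962]
eef_rot: [-179.9, 0.0, 109.8]
ft_force: [0.9, 0.9, -0.4]
finger_gap: 1.003
```

```bash
cat >> m.py <<'E'
def fob(P,im,box,z=.01):
    c=blob(im,(15,100,80),(35,255,255),box); X=onz(P,c,z)[:,:2]; o=np.median(X,0)
    for _ in range(30):
        k=np.linalg.norm(X-o,axis=1)<.0245
        s=np.linalg.lstsq(np.c_[2*X[k],np.ones(k.sum())],(X[k]**2).sum(1),rcond=None)[0]; o=s[:2]
    far=X[np.linalg.norm(X-o,axis=1)>.027].mean(0)-o
    print('fob',o.round(4),'r',np.sqrt(s[2]+o@o).round(4),'lug deg',np.degrees(np.arctan2(far[1],far[0])))
    return o
E
python3 - <<'E'
from m import *
im,d,P=snap('wrist','w3.png')
o=fob(P,im,(0,0,640,290))
plan(o[0],o[1],.0165,110)
z=np.load('t2.npz');C=cloud(bot.camera_params('top'),z['d'])
W=C[245:285,310:350].reshape(-1,3); s=W[(W[:,2]>.024)&(W[:,2]<.045)]
print('gear',(s.min(0)+s.max(0))/2,np.ptp(s,axis=0),np.median(s[:,2]))
E
```

```text
fob [0.4951 0.3903] r 0.0211 lug deg 109.2691319707544
shift [0.008 0.017 1.8  ] turn -0.007 | t 10.8 pos [0.4939 0.3891 0.1965] rot [-179.9    0.   109.8] j6 14 gap 1.001 F [ 0.1  0.7 -0.1]
gear [0.45457168 0.00551882 0.03019157] [0.04570729 0.05776302 0.01233029] 0.0316495488575807
```

View pics/w3.png

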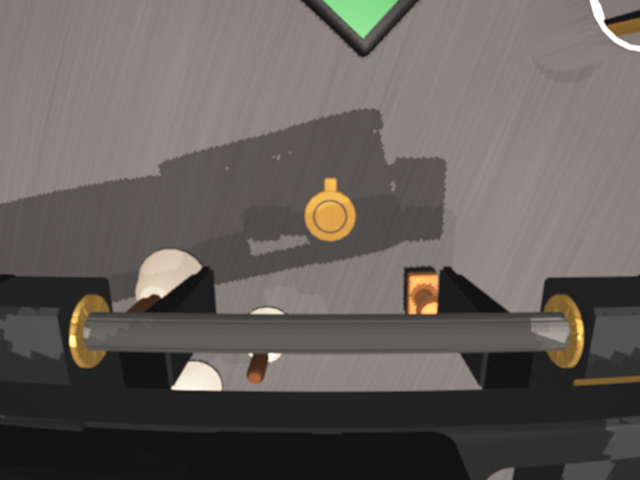

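The fob is at (330,215) with its lug pointing up in the image, aligned with tool x. The stamp at (422,293) and the bells are clear of the fingers.

{"method": "carry_out", "body": {"motion": [[-0.4,0.008,0.016,0.4,0],[-0.4,0,0,0.4,0],[-0.4,0,0,0.4,0],[-0.4,0,0,0.3,0],[-0.4,0,0,0.2,0],[-0.4,0,0,0.09,0],[-0.4,0,0,0,0]], "newtons": 15}}

```text
time_s: 11.68
eef_pos: [0.4956, 0.3908, 0.0185]
eef_rot: [180.0, -0.0, 109.9]
ft_force: [-0.7, 0.9, -0.3]
finger_gap: 0.698
```

Run:
```python
from m import *
plan(.4951,.3903,.017,110)
```

```text
shift [-0.003 -0.006  0.015] turn -0.004 | t 11.675 pos [0.4956 0.3908 0.0185] rot [180.   -0.  109.9] j6 14 gap 0.698 F [-0.7  0.9 -0.3]
```

{"method": "carry_out", "body": {"motion": [[-0.4,0,0,0.01,0],[1,0,0,0,0],[1,0,0,0,0],[1,0,0,0,0],[1,0,0,0,0],[1,0,0,0,0],[1,0,0,-0.1,0],[1,0,0,-0.2,0],[1,0,0,-0.4,0.0],[1,0,0,-0.4,0.314],[1,0,0,-0.4,0.314],[1,0,0,-0.3,0.314],[1,0,0,0,0.314],[1,0,0,0,0.314],[1,0,0,0,0.314],[1,0,0,0,0.314],[1,0,0,0,0.314],[1,0,0,0,0.314],[1,0,0,0,0.314]]}}

```text
time_s: 14.05
eef_pos: [0.4955, 0.3907, 0.199]
eef_rot: [-180.0, -0.1, 15.4]
ft_force: [0.6, -0.3, -1.6]
finger_gap: 0.434
```

{"method": "carry_out", "body": {"motion": [[1,-0.192,0.347,0,0],[1,-0.192,0.347,0,0],[1,-0.192,0.347,0,0],[1,-0.192,0.347,0,0],[1,-0.192,0.347,0,0],[1,-0.192,0.347,0,0],[1,-0.192,0.347,0,0],[1,-0.192,0.347,0,0],[1,-0.192,0.347,0,0],[1,-0.192,0.347,0,0],[1,0,0,0,0],[1,0,0,0,0]]}}

```text
time_s: 15.55
eef_pos: [0.4046, 0.0049, 0.1983]
eef_rot: [180.0, -0.1, 15.7]
ft_force: [0.6, 0.4, -1.9]
finger_gap: 0.434
```

Run:
```python
from m import *
im,d,P=snap('wrist','w4.png'); np.savez('w4.npz',im=im,d=d)
print('pred hub',proj(P,[.4625,.0052,.032]))
plan(.4625,.0052,.05)
```

```text
pred hub [[346.00931792 147.22937114]]
shift [0.555 0.157 1.481] turn 0 | t 15.6 pos [0.4046 0.0052 0.198 ] rot [ 1.80e+02 -1.00e-01  1.57e+01] j6 67 gap 0.433 F [ 0.3 -0.3 -0.8]
```

View pics/w4.png

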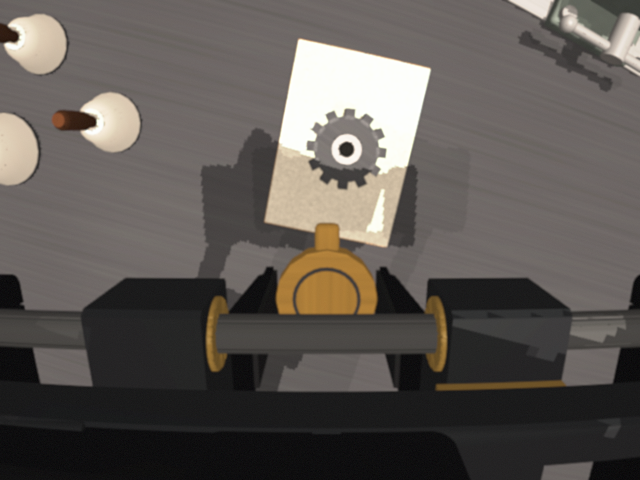

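Run:
```python
from m import *
P=bot.camera_params('wrist')
X=onz(P,[(300,40),(430,68),(387,246),(265,222)],.012);print(X.mean(0).round(4))
h=onz(P,[(347,149.5)],.032)[0];print('hub',h.round(4))
f=onz(P,[(326.5,297)],.191)[0];print('fob',f.round(4))
s=bot.get_state()['eef_pos'];t=s[:2]+h[:2]-f[:2];print(t)
plan(*t,.051)
```

```text
[0.4623 0.0052 0.012 ]
hub [0.461  0.0044 0.032 ]
fob [0.405  0.0046 0.191 ]
[0.46071547 0.00502575]
shift [0.538 0.154 1.471] turn 0 | t 15.6 pos [0.4046 0.0052 0.198 ] rot [ 1.80e+02 -1.00e-01  1.57e+01] j6 67 gap 0.433 F [ 0.3 -0.3 -0.8]
```

{"method": "carry_out", "body": {"motion": [[1,0.179,0.051,0.2,0],[1,0.179,0.051,0.4,0],[1,0.18,0.052,0.4,0],[1,0,0,0.25,0],[1,0,0,0.1,0],[1,0,0,0.05,0],[1,0,0,0.0,0],[1,0,0,0.0,0]]}}

```text
time_s: 16.6
eef_pos: [0.4612, 0.0043, 0.0586]
eef_rot: [180.0, -0.1, 15.7]
ft_force: [0.3, 0.8, -0.8]
finger_gap: 0.435
```

Run:
```python
from m import *
plan(.4607,.005,.05)
```

```text
shift [-0.004 -0.008  0.086] turn 0 | t 16.6 pos [0.4612 0.0043 0.0586] rot [ 1.80e+02 -1.00e-01  1.57e+01] j6 68 gap 0.435 F [ 0.3  0.8 -0.8]
```

{"method": "carry_out", "body": {"motion": [[1,-0.004,-0.006,0.05,0],[1,0,0,0.025,0],[1,0,0,0.011,0],[1,0,0,0,0],[0.0,0,0,0,0],[-0.2,0,0,0,0],[-0.2,0,0,0,0],[-0.2,0,0,-0.1,0],[-0.2,0,0,-0.3,0],[-0.2,0,0,-0.5,0],[-0.2,0,0,-0.5,0],[-0.2,-0.3,0,-0.2,0],[-0.2,0,0,0,0],[-0.2,0,0,0,0]]}}

```text
time_s: 18.35
eef_pos: [0.4309, -0.0032, 0.2083]
eef_rot: [-180.0, 0.0, 15.7]
ft_force: [1.1, 0.4, -0.1]
finger_gap: 0.602
```

Run:
```python
from m import *
im,d,P=snap('wrist','w5.png'); np.savez('w5.npz',im=im,d=d)
fob(P,im,(200,0,450,290),.042); C=cloud(P,d)
X=proj(P,[.461,.0044,.042])[0].astype(int);print(X,C[X[1],X[0]],C[X[1]-12,X[0]+10],C[X[1]+10,X[0]-10])
cv2.imwrite('pics/w5c.png',cv2.resize(im[100:300,200:450,::-1],None,fx=2.4,fy=2.4))
plan(.386,.285,.25)
```

```text
fob [0.4592 0.0042] r 0.0209 lug deg 14.794205454092166
[326 180] [0.46101672 0.00487679 0.04238432] [4.71629134e-01 5.84245201e-05 4.15262644e-02] [0.45172127 0.01012273 0.04254882]
shift [ 0.348 -2.895 -0.421] turn 0 | t 18.4 pos [ 0.4307 -0.0031  0.2078] rot [-1.80e+02  1.00e-01  1.57e+01] j6 67 gap 0.6 F [-0.4  0.6 -0.7]
```

View pics/w5c.png

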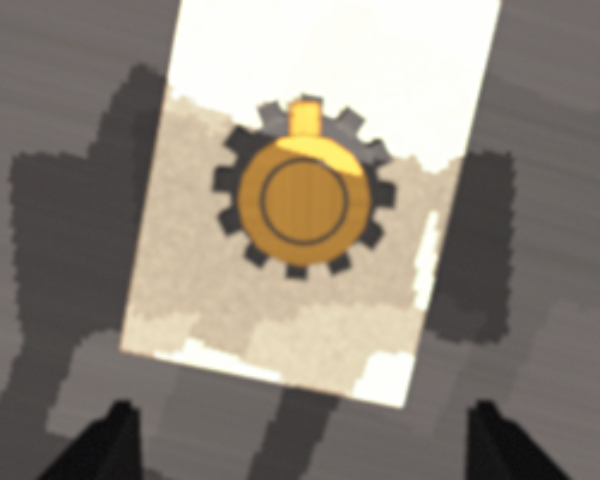

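Run:
```python
from m import *
P=bot.camera_params('wrist')
px=lambda u,v:(u/2.4+200-.3,v/2.4+100-.3)
print('gear',onz(P,[px(304.5,187.5)],.032),'ring',onz(P,[px(304,201)],.042))
z=np.load('w5.npz');im=z['im'];C=cloud(P,z['d'])
m=((C[...,2]>.025)&(C[...,2]<.06)&(abs(C[...,0]-.46)<.05)&(abs(C[...,1])<.05))
c=max(cv2.findContours(m.astype(np.uint8),0,1)[0],key=cv2.contourArea).reshape(-1,2).astype(float)
X=onz(P,c,.032)[:,:2];print('gear circle',cv2.minEnclosingCircle((X*1000).astype(np.float32)))
X=onz(P,[(px(180,0)),px(500,0),px(405,407),px(120,350)],.012);print(X)
```

```text
gear [[0.4613898  0.00473736 0.032     ]] ring [[0.45822532 0.00401494 0.042     ]]
gear circle ((460.8984069824219, 4.507970333099365), 30.18445587158203)
[[ 0.50834308  0.06073746  0.012     ]
 [ 0.53721909 -0.04140124  0.012     ]
 [ 0.39349265 -0.05189506  0.012     ]
 [ 0.3864028   0.05189477  0.012     ]]
```

The fob sits about 2.5 mm nearer the robot than the gear's middle. That is cheap to mend, so I'll regrip and nudge it.

{"method": "carry_out", "body": {"motion": [[-0.2,0.3,0,0.3,0],[-0.2,0,0,0.4,0],[-0.2,0,0,0.4,0],[-0.2,0,0,0.3,0],[-0.2,0,0,0.1,0],[-0.2,0,0,0.06,0],[-0.2,0,0,0.01,0],[-0.2,0,0,0,0],[1,0,0,0,0],[1,0,0,0,0],[1,0,0,0,0],[1,0,0,0,0],[1,0,0,-0.02,0],[1,0.012,0,0,0],[1,0.013,0,0,0],[1,0,0,0,0],[1,0,0,0.02,0],[1,0,0,0,0]]}}

```text
time_s: 20.65
eef_pos: [0.4624, 0.0055, 0.0523]
eef_rot: [180.0, 0.0, 15.7]
ft_force: [-2.4, 0.3, 3.6]
finger_gap: 0.431
```

Run:
```python
from m import *
plan(.463,.005,.05)
```

```text
shift [0.004 0.006 0.023] turn 0 | t 20.65 pos [0.4624 0.0055 0.0523] rot [180.    0.   15.7] j6 68 gap 0.431 F [-2.4  0.3  3.6]
```

{"method": "carry_out", "body": {"motion": [[1,0,0,-0.004,0],[0.0,0,0,0,0],[-0.2,0,0,0,0],[-0.2,0,0,0,0],[-0.2,0,0,-0.1,0],[-0.2,0,0,-0.3,0],[-0.2,0,0,-0.5,0],[-0.2,0,0,-0.5,0],[-0.2,-0.3,0,-0.2,0],[-0.2,0,0,0,0],[-0.2,0,0,0,0]]}}

```text
time_s: 22.02
eef_pos: [0.4333, -0.0025, 0.2117]
eef_rot: [-180.0, 0.0, 15.7]
ft_force: [-0.0, -0.3, -0.1]
finger_gap: 0.601
```

Run:
```python
from m import *
im,d,P=snap('wrist','w6.png'); np.savez('w6.npz',im=im,d=d)
fob(P,im,(200,0,450,290),.042); C=cloud(P,d)
m=((C[...,2]>.025)&(C[...,2]<.06)&(abs(C[...,0]-.46)<.05)&(abs(C[...,1])<.05))
c=max(cv2.findContours(m.astype(np.uint8),0,1)[0],key=cv2.contourArea).reshape(-1,2).astype(float)
X=onz(P,c,.032)[:,:2];print('gear circle',cv2.minEnclosingCircle((X*1000).astype(np.float32)))
plan(.386,.285,.25)
```

```text
fob [0.4612 0.0047] r 0.021 lug deg 14.579826314956035
gear circle ((461.4254455566406, 4.2752885818481445), 30.3693790435791)
shift [ 0.323 -2.895 -0.387] turn 0 | t 22.075 pos [ 0.4331 -0.0024  0.2111] rot [-1.80e+02  1.00e-01  1.57e+01] j6 67 gap 0.601 F [-0.2  0.1  0.1]
```

{"method": "carry_out", "body": {"motion": [[-0.2,-0.02,-0.379,-0.048,0],[-0.2,-0.02,-0.379,-0.048,0],[-0.2,-0.02,-0.379,-0.048,0],[-0.2,-0.02,-0.379,-0.048,0],[-0.2,-0.02,-0.379,-0.048,0],[-0.2,-0.02,-0.379,-0.048,0],[-0.2,-0.02,-0.379,-0.048,0],[-0.2,-0.02,-0.379,-0.048,0],[-0.2,0,0,0,0],[-0.2,0,0,0,0]]}}

```text
time_s: 23.32
eef_pos: [0.3358, 0.2846, 0.2493]
eef_rot: [179.9, 0.1, 15.7]
ft_force: [0.1, 0.1, -0.6]
finger_gap: 0.598
```

Run:
```python
from m import *
im,d,P=snap('wrist','w7.png'); np.savez('w7.npz',im=im,d=d)
C=cloud(P,d)
print(proj(P,[.386,.285,.1]))
m=(C[...,2]>.062)&(C[...,2]<.115)&(np.hypot(C[...,0]-.386,C[...,1]-.285)<.03)&(d>0)
s=C[m];print(len(s),s[:,:2].min(0),s[:,:2].max(0),np.median(s,0),s[:,2].max())
t=s[s[:,2]>.096];print('top',len(t),(t.min(0)+t.max(0))/2,np.ptp(t,axis=0))
sk=(C[...,2]>.006)&(C[...,2]<.05)&(np.hypot(C[...,0]-.386,C[...,1]-.285)<.045)
s=C[sk];k=s[s[:,2]<.02];print('skirt',cv2.minEnclosingCircle((s[:,:2]*1000).astype(np.float32)),len(k))
plan(.386,.285,.25)
```

```text
[[343.89375668 157.65150212]]
498 [0.37790615 0.27754871] [0.39549489 0.2949922 ] [0.38697873 0.28678203 0.09843447] 0.1018873847820102
top 365 [0.38648943 0.28617794 0.09895008] [0.01552886 0.01544619 0.00587461]
skirt ((386.66436767578125, 286.24346923828125), 30.752792358398438) 995
shift [ 0.483  0.128 -0.006] turn 0 | t 23.375 pos [0.336  0.2843 0.2495] rot [1.799e+02 1.000e-01 1.570e+01] j6 108 gap 0.602 F [-0.3  0.6 -0. ]
```

View pics/w7.png

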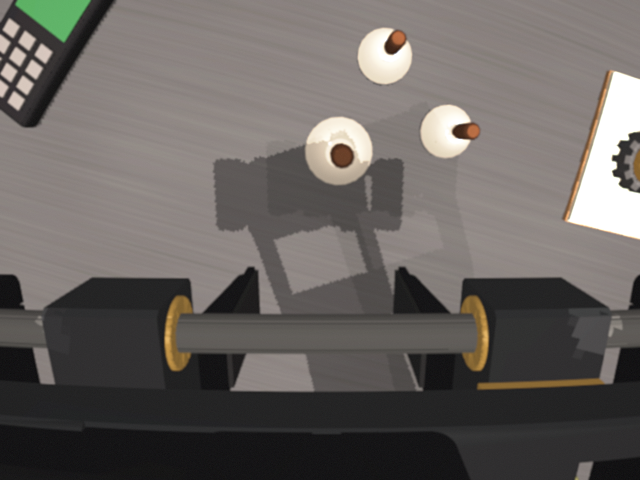

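The bell axis is at (0.3866, 0.2862), with the handle tip at (342,156) px. Neighbouring bells are clear of the half-open fingers.

{"method": "carry_out", "body": {"motion": [[0.2,0.25,0.06,0,0],[0.2,0.242,0.059,0,0],[0.2,0,0,0.4,0],[0.2,0,0,0.4,0],[0.2,0,0,0.4,0],[0.2,0,0,0.3,0],[0.2,0,0,0.2,0],[0.2,0,0,0.055,0],[0.2,0,0,0,0],[0.2,0,0,0,0]], "newtons": 20}}

```text
time_s: 24.62
eef_pos: [0.3875, 0.287, 0.0763]
eef_rot: [-180.0, -0.1, 15.7]
ft_force: [0.2, 0.3, -0.3]
finger_gap: 0.4
```

Run:
```python
from m import *
plan(.3866,.2862,.074)
```

```text
shift [-0.011  0.006  0.023] turn 0 | t 24.625 pos [0.3875 0.287  0.0763] rot [-1.80e+02 -1.00e-01  1.57e+01] j6 104 gap 0.4 F [ 0.2  0.3 -0.3]
```

{"method": "carry_out", "body": {"motion": [[0.2,-0.01,0.005,0.02,0],[1,0,0,0,0],[1,0,0,0,0],[1,0,0,0,0],[1,0,0,0,0],[1,0,0,0,0],[1,0,0,-0.1,0],[1,0,0,-0.3,0],[1,0,0,-0.4,0],[1,0,0,-0.4,0],[1,0,0,-0.4,0],[1,0,0,-0.4,0],[1,0,0,0,0]]}}

```text
time_s: 26.25
eef_pos: [0.3872, 0.2869, 0.2774]
eef_rot: [-179.9, -0.4, 15.7]
ft_force: [-0.0, 0.2, -2.5]
finger_gap: 0.187
```

Run:
```python
from m import *
plan(.59,.0,.29)
```

```text
shift [ 1.177  3.31  -0.123] turn 0 | t 26.25 pos [0.3872 0.2869 0.2774] rot [-179.9   -0.4   15.7] j6 104 gap 0.187 F [-0.   0.2 -2.5]
```

{"method": "carry_out", "body": {"motion": [[1,0.118,0.331,-0.012,0],[1,0.118,0.331,-0.012,0],[1,0.118,0.331,-0.012,0],[1,0.118,0.331,-0.012,0],[1,0.118,0.331,-0.012,0],[1,0.118,0.331,-0.012,0],[1,0.118,0.331,-0.012,0],[1,0.118,0.331,-0.012,0],[1,0.118,0.331,-0.012,0],[1,0.118,0.331,-0.012,0],[1,0,0,0,0],[1,0,0,0,0]]}}

```text
time_s: 27.75
eef_pos: [0.5879, -0.0004, 0.2831]
eef_rot: [-179.9, 0.2, 15.7]
ft_force: [0.2, -0.2, -3.0]
finger_gap: 0.184
```

Run:
```python
from m import *
im,d,P=snap('wrist','w8.png'); np.savez('w8.npz',im=im,d=d,T=P['world_from_camera'])
print(proj(P,[[.665,-.004,.004]]))
C=cloud(P,d)
m=(C[...,2]>.1)&(C[...,2]<.14)&(abs(C[...,1]-.155)<.07)&(C[...,0]>.6)&(d>0)
s=C[m];print('funnel',cv2.minEnclosingCircle((s[:,:2]*1000).astype(np.float32)),s[:,2].max())
```

```text
[[350.5586031 125.1260886]]
funnel ((687.7182006835938, 153.8888397216797), 42.48221206665039) 0.12668267121569
```

View pics/w8.png

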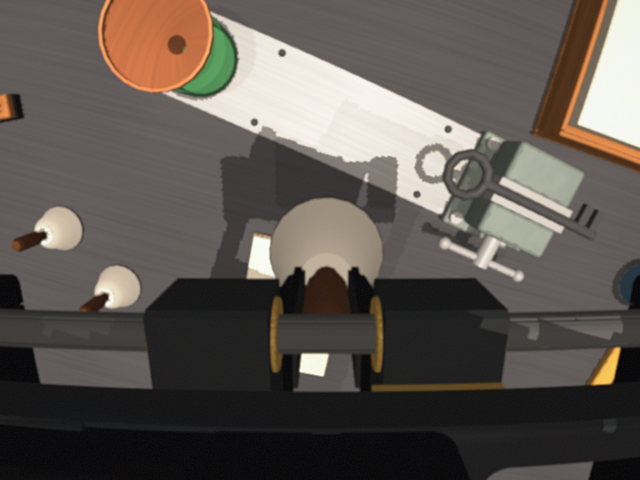

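Run:
```python
from m import *
P=bot.camera_params('wrist')
X=onz(P,[(282,52),(254,122),(448,129),(417,194)],.004);print(X.round(4),X.mean(0))
e=X[0]+X[1]-X[2]-X[3]; e=e[:2]/np.linalg.norm(e[:2]);print('yaw',np.degrees(np.arctan2(-e[0],e[1])))
c=np.array([.6877,.1539])-.16*e;print('from funnel',c)
E0=onz(P,[(240,25),(470,131)],.004);E1=onz(P,[(200,107),(400,194)],.004);print('edges',E0,E1)
t=[.6655,-.0042]
plan(*t,.15)
```

```text
[[ 0.7145  0.0797  0.004 ]
 [ 0.6426  0.0897  0.004 ]
 [ 0.689  -0.0988  0.004 ]
 [ 0.6178 -0.089   0.004 ]] [ 0.66597482 -0.0046107   0.004     ]
yaw -8.007392103872867
from funnel [ 0.66541186 -0.00454002]
edges [[ 0.72850474  0.12542022  0.004     ]
 [ 0.69356414 -0.12100114  0.004     ]] [[ 0.64283099  0.14554043  0.004     ]
 [ 0.61300868 -0.07207176  0.004     ]]
shift [0.739 0.252 1.334] turn 0 | t 27.8 pos [ 0.5879 -0.      0.2836] rot [-1.799e+02  1.000e-01  1.570e+01] j6 69 gap 0.182 F [-0.4  1.3 -3.5]
```

{"method": "carry_out", "body": {"motion": [[1,0.25,0.085,0.2,0],[1,0.25,0.085,0.2,0],[1,0.238,0.084,0.2,0],[1,0,0,0.4,0],[1,0,0,0.4,0],[1,0,0,0.3,0],[1,0,0,0.1,0],[1,0,0,0.1,0],[1,0,0,0,0],[1,0,0,0,0]]}}

```text
time_s: 29.05
eef_pos: [0.6677, -0.0052, 0.0966]
eef_rot: [180.0, -0.1, 15.7]
ft_force: [-0.1, -0.1, -2.1]
finger_gap: 0.183
```

Run:
```python
from m import *
plan(.6657,-.0045,.0785)
```

```text
shift [-0.017 -0.012  0.181] turn 0 | t 29.05 pos [ 0.6677 -0.0052  0.0966] rot [ 1.80e+02 -1.00e-01  1.57e+01] j6 69 gap 0.183 F [-0.1 -0.1 -2.1]
```

{"method": "carry_out", "body": {"motion": [[1,-0.017,-0.008,0.08,0],[1,0,0,0.05,0],[1,0,0,0.02,0],[1,0,0,0,0],[1,0,0,0,0]]}}

```text
time_s: 29.68
eef_pos: [0.6651, -0.0049, 0.0802]
eef_rot: [180.0, -0.0, 15.7]
ft_force: [-0.3, 0.0, -1.8]
finger_gap: 0.186
```

Run:
```python
from m import *
plan(.6657,-.0045,.0785)
```

```text
shift [ 0.007 -0.002  0.017] turn 0 | t 29.675 pos [ 0.6651 -0.0049  0.0802] rot [180.   -0.   15.7] j6 69 gap 0.186 F [-0.3  0.  -1.8]
```

{"method": "carry_out", "body": {"motion": [[1,0.004,0,0.01,0],[1,0,0,0.0,0],[1,0,0,0,0]]}}

```text
time_s: 30.05
eef_pos: [0.6653, -0.0047, 0.0791]
eef_rot: [180.0, -0.0, 15.7]
ft_force: [0.7, -0.5, -2.5]
finger_gap: 0.184
```

{"method": "carry_out", "body": {"motion": [[1,0,0,0.01,0],[1,0,0,0.0,0],[1,0,0,0,0]]}}

```text
time_s: 30.42
eef_pos: [0.6653, -0.0048, 0.078]
eef_rot: [-180.0, 0.0, 15.7]
ft_force: [-1.2, 0.1, -2.7]
finger_gap: 0.182
```

{"method": "carry_out", "body": {"motion": [[1,0,0,0.008,0],[1,0,0,0.0,0],[1,0,0,0,0]]}}

```text
time_s: 30.8
eef_pos: [0.6653, -0.0048, 0.0773]
eef_rot: [-180.0, -0.0, 15.7]
ft_force: [-0.2, -0.1, -1.8]
finger_gap: 0.187
```

{"method": "carry_out", "body": {"motion": [[1,0,0,0.008,0],[1,0,0,0.0,0],[1,0,0,0,0]]}}

```text
time_s: 31.18
eef_pos: [0.6655, -0.0047, 0.0772]
eef_rot: [180.0, -0.0, 15.7]
ft_force: [-2.4, 0.4, 4.0]
finger_gap: 0.19
```

Contact. I'll release and withdraw slowly, straight up.

{"method": "carry_out", "body": {"motion": [[1,0,0,-0.003,0],[0.5,0,0,0,0],[0.2,0,0,0,0],[0,0,0,0,0],[0,0,0,0,0],[0,0,0,-0.1,0],[0,0,0,-0.3,0],[0,0,0,-0.4,0],[0,0,0,-0.4,0],[0,0,0,-0.4,0],[0,-0.4,0,-0.2,0],[0,-0.4,0,0,0],[0,0,0,0,0],[0,0,0,0,0]]}}

```text
time_s: 32.92
eef_pos: [0.5887, -0.0264, 0.2575]
eef_rot: [180.0, -0.1, 15.7]
ft_force: [0.0, 0.6, -0.8]
finger_gap: 0.5
```

Run:
```python
from m import *
im,d,P=snap('wrist','w9.png'); np.savez('w9.npz',im=im,d=d)
C=cloud(P,d); r=np.hypot(C[...,0]-.6657,C[...,1]+.0045)
s=C[(r<.03)&(C[...,2]>.098)&(d>0)];print('top',len(s),(s.min(0)+s.max(0))/2,np.ptp(s,axis=0))
s=C[(r<.045)&(C[...,2]>.009)&(C[...,2]<.055)&(d>0)];print('skirt',cv2.minEnclosingCircle((s[:,:2]*1000).astype(np.float32)))
plan(.483,-.381,.2)
```

```text
top 446 [ 0.66604161 -0.00529712  0.10205686] [0.01672388 0.01710127 0.00799671]
skirt ((665.7564697265625, -4.641993045806885), 31.19072914123535)
shift [-1.98   3.128  0.571] turn 0 | t 32.975 pos [ 0.5889 -0.0263  0.2572] rot [ 1.80e+02 -1.00e-01  1.57e+01] j6 67 gap 0.502 F [-0.7  0.4 -0.4]
```

View pics/w9.png

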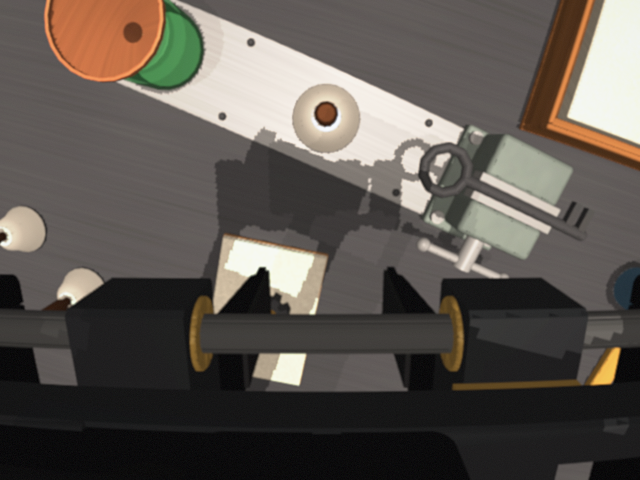

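The bell stands upright at (0.6658, -0.0046), as intended. Next is the bar. I'll check its heading and nearby heights, because small bell b3 will be close to the gripper body at the placing site.

Run:
```python
from m import *
z=np.load('top0.npz');P=bot.camera_params('top');C=cloud(P,z['d']);im=z['im']
c=blob(im,(15,100,100),(35,255,255),(505,225,530,275));X=onz(P,c,.01)[:,:2]
v=cv2.fitLine((X*1000).astype(np.float32),cv2.DIST_L2,0,.01,.01).ravel();print('bar line',v,np.degrees(np.arctan2(v[1],v[0])))
for p in [(575,200),(556,190),(546,150),(600,180),(560,235)]:print(p,C[p[1],p[0]].round(3))
W=C[175:212,498:535].reshape(-1,3);s=W[(W[:,2]>.045)&(W[:,2]<.08)];print('cup',(s.min(0)+s.max(0))/2,np.ptp(s,axis=0))
W=C[260:295,217:252].reshape(-1,3);s=W[(W[:,2]>.006)&(W[:,2]<.09)];print('b3',s[:,2].max())
plan(.44,-.385,.22,-7)
```

```text
bar line [ 9.8951310e-01 -1.4444302e-01  4.8296103e+02 -3.8079901e+02] -8.305027
(575, 200) [ 0.581 -0.502  0.028]
(556, 190) [ 0.603 -0.465  0.027]
(546, 150) [ 0.689 -0.452  0.03 ]
(600, 180) [ 0.622 -0.556  0.033]
(560, 235) [ 0.514 -0.478 -0.003]
cup [ 0.5920083  -0.37182377  0.05443534] [0.05708251 0.05552048 0.01875687]
b3 0.0805037535980544
shift [-2.405  3.051  0.371] turn 0.757 | t 32.975 pos [ 0.5889 -0.0263  0.2572] rot [ 1.80e+02 -1.00e-01  1.57e+01] j6 67 gap 0.502 F [-0.7  0.4 -0.4]
```

{"method": "carry_out", "body": {"motion": [[0,-0.267,0.339,0,0],[0,-0.267,0.339,0,0],[0,-0.267,0.339,0,0],[0,-0.267,0.339,0,0],[0,-0.267,0.339,0.06,0],[0,-0.267,0.339,0.08,0],[0,-0.267,0.339,0.08,0],[0,-0.267,0.339,0.08,0],[0,-0.267,0.339,0.07,0],[0,0,0,0,0.26],[0,0,0,0,0.26],[0,0,0,0,0.26],[0,0,0,0,0],[0,0,0,0,0]]}}

```text
time_s: 34.72
eef_pos: [0.4398, -0.3852, 0.2195]
eef_rot: [-180.0, 0.0, -7.6]
ft_force: [0.5, -0.6, 0.2]
finger_gap: 0.498
```

Run:
```python
from m import *
im,d,P=snap('wrist','w10.png')
c=blob(im,(15,100,80),(35,255,255),(0,0,640,290));X=onz(P,c,.01)[:,:2]
r=rect(P,c,.01);print(r)
v=cv2.fitLine((X*1000).astype(np.float32),cv2.DIST_L2,0,.01,.01).ravel();a=np.arctan2(v[1],v[0]);print(np.degrees(a))
t=r[:2]/1000+.022*np.array([np.cos(a),np.sin(a)])
plan(*t,.0175,np.degrees(a))
```

```text
[ 483.7 -382.8   24.5   79.1   82.5]
-7.633929
shift [ 0.653 -0.081  2.021] turn 0.001 | t 34.775 pos [ 0.4397 -0.3852  0.2196] rot [-180.     0.    -7.6] j6 51 gap 0.505 F [0.8 0.3 0.3]
```

View pics/w10.png

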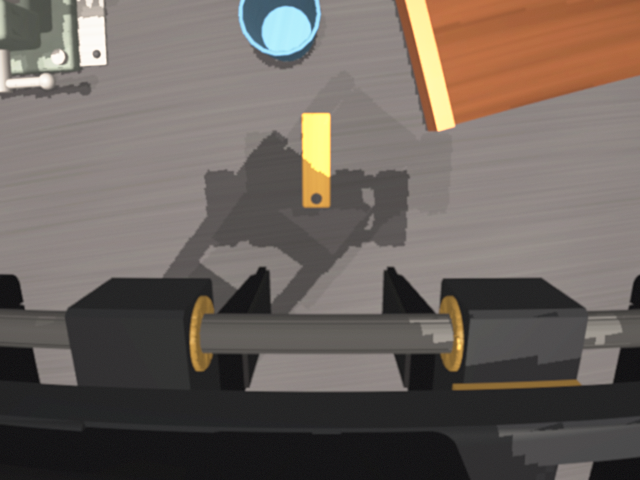

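The bar at (316,160) is aligned with tool x, and the cup at (280,20) is well clear. I'll grip 22 mm toward the far end.

{"method": "carry_out", "body": {"motion": [[0,0.25,-0.04,0.2,0],[0,0.25,-0.041,0.3,0],[0,0.153,0,0.4,0],[0,0,0,0.4,0],[0,0,0,0.4,0],[0,0,0,0.2,0],[0,0,0,0.1,0],[0,0,0,0,0],[0,0,0,0,0]], "newtons": 25}}

```text
time_s: 35.9
eef_pos: [0.5062, -0.3868, 0.0217]
eef_rot: [179.9, -0.1, -7.7]
ft_force: [0.2, -0.4, -0.5]
finger_gap: 0.498
```

Run:
```python
from m import *
plan(.5055,-.3857,.0175)
```

```text
shift [-0.009 -0.01   0.042] turn 0 | t 35.9 pos [ 0.5062 -0.3868  0.0217] rot [ 1.799e+02 -1.000e-01 -7.700e+00] j6 55 gap 0.498 F [ 0.2 -0.4 -0.5]
```

{"method": "carry_out", "body": {"motion": [[0,-0.007,-0.008,0.036,0],[0,0,0,0,0],[1,0,0,0,0],[1,0,0,0,0],[1,0,0,0,0],[1,0,0,0,0],[1,0,0,0,0],[1,0,0,-0.1,0],[1,0,0,-0.3,0],[1,0,0,-0.4,0],[1,0,0,-0.5,0],[1,0,0,-0.5,0],[1,0,0,0,-0.188],[1,0,0,0,-0.188],[1,0,0,0,0]]}}

```text
time_s: 37.78
eef_pos: [0.5045, -0.3848, 0.1965]
eef_rot: [180.0, -0.0, 3.5]
ft_force: [0.3, 0.9, -2.2]
finger_gap: 0.251
```

Run:
```python
from m import *
plan(.4559+.022,.1073-.0,.2,3.7)
```

```text
shift [ 0.035 -4.928 -0.035] turn -0.007 | t 37.775 pos [ 0.5045 -0.3848  0.1965] rot [180.   -0.    3.5] j6 44 gap 0.251 F [ 0.3  0.9 -2.2]
```

{"method": "carry_out", "body": {"motion": [[1,0.003,-0.412,0,0],[1,0.003,-0.412,0,0],[1,0.003,-0.412,0,0],[1,0.003,-0.412,0,0],[1,0.003,-0.412,0,0],[1,0.003,-0.412,0,0],[1,0.003,-0.412,0,0],[1,0.003,-0.412,0,0],[1,0.003,-0.412,0,0],[1,0.003,-0.412,0,0],[1,0.003,-0.412,0,0],[1,0.003,-0.412,0,0],[1,0,0,0,0],[1,0,0,0,0]]}}

```text
time_s: 39.52
eef_pos: [0.4773, 0.1084, 0.1961]
eef_rot: [180.0, 0.0, 3.5]
ft_force: [-0.2, 0.3, -1.1]
finger_gap: 0.249
```

Run:
```python
from m import *
im,d,P=snap('wrist','w11.png');s=bot.get_state();zt=s['eef_pos'][2]-.0175+.01
c=blob(im,(15,100,60),(35,255,255),(250,150,400,310));X=onz(P,c,zt)[:,:2]
print(c.min(0),c.max(0)); f=X[np.argsort(-X[:,0])[:25]].mean(0);print('far end',f-s['eef_pos'][:2])
e=onz(P,[[320,c[:,1].min()]],zt)[0,:2]-s['eef_pos'][:2];print(e)
plan(.4779,.1087,.018,3.7)
```

```text
[296. 248.] [356. 309.]
far end [ 0.02097816 -0.00487784]
[0.02050409 0.00342045]
shift [ 0.005 -0.008  1.781] turn -0.007 | t 39.575 pos [0.4775 0.108  0.1961] rot [180.    0.    3.5] j6 93 gap 0.251 F [-0.4 -1.  -1.7]
```

View pics/w11.png

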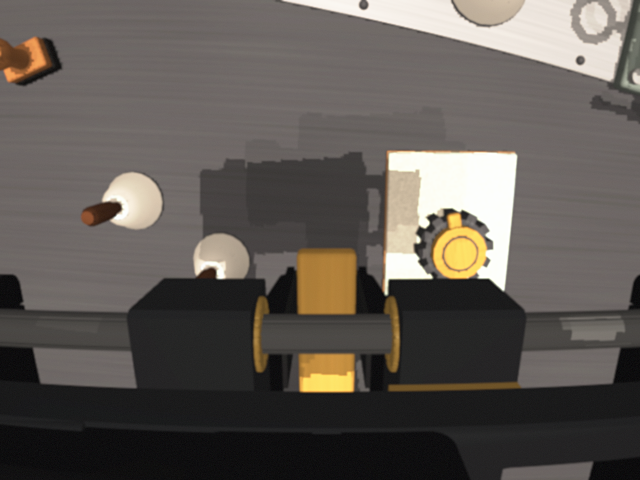

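The bar's far end is 20.5 mm ahead of the TCP, so its centre is about 20 mm behind it. At the goal, the gripper body's corner would come within a few mm of small bell b3's handle. I'll set the bar down 12 mm farther out, regrip nearer its end, then slide it back.

{"method": "carry_out", "body": {"motion": [[1,0.105,-0.01,0.2,-0.007],[1,0,0,0.4,0],[1,0,0,0.4,0],[1,0,0,0.4,0],[1,0,0,0.2,0],[1,0,0,0.12,0],[1,0,0,0,0],[1,0,0,0,0]]}}

```text
time_s: 40.58
eef_pos: [0.489, 0.1102, 0.0254]
eef_rot: [-180.0, -0.1, 3.7]
ft_force: [0.5, -0.1, -2.0]
finger_gap: 0.25
```

Run:
```python
from m import *
plan(.488,.1094,.018,3.7)
```

```text
shift [-0.01   0.007  0.074] turn 0.001 | t 40.575 pos [0.489  0.1102 0.0254] rot [-1.8e+02 -1.0e-01  3.7e+00] j6 93 gap 0.25 F [ 0.5 -0.1 -2. ]
```

{"method": "carry_out", "body": {"motion": [[1,-0.01,0.007,0.045,0],[1,0,0,0.028,0],[1,0,0,0,0],[0.2,0,0,0,0],[0.2,0,0,0,0],[0.2,0,0,0,0],[0.2,0.05,0,0,0],[0.2,0.05,0,0,0],[0.2,0,0,0,0],[1,0,0,0,0],[1,0,0,0,0],[1,0,0,0,0],[1,0,0,0,0],[1,0,0,-0.03,0],[1,0,0,0,0]]}}

```text
time_s: 42.45
eef_pos: [0.497, 0.1103, 0.02]
eef_rot: [-180.0, -0.0, 3.8]
ft_force: [0.4, 0.2, -1.2]
finger_gap: 0.247
```

Run:
```python
from m import *
plan(.4859,.1092,.018,3.7)
```

```text
shift [-0.111  0.003  0.02 ] turn 0.003 | t 42.45 pos [0.497  0.1103 0.02  ] rot [-180.    -0.     3.8] j6 93 gap 0.247 F [ 0.4  0.2 -1.2]
```

{"method": "carry_out", "body": {"motion": [[1,-0.06,0.002,0,0],[1,-0.054,0.002,0,0],[1,0,0,0,0],[1,0,0,0.028,0],[1,0,0,0,0]]}}

```text
time_s: 43.08
eef_pos: [0.4855, 0.1091, 0.0169]
eef_rot: [180.0, 0.0, 3.8]
ft_force: [-0.2, 0.5, -1.0]
finger_gap: 0.249
```

Run:
```python
from m import *
plan(.4859,.1092,.0172,3.7)
```

```text
shift [ 0.004 -0.001 -0.003] turn 0.003 | t 43.075 pos [0.4855 0.1091 0.0169] rot [180.    0.    3.8] j6 93 gap 0.249 F [-0.2  0.5 -1. ]
```

{"method": "carry_out", "body": {"motion": [[0.2,0,0,0,0],[0.2,0,0,0,0],[0.2,0,0,0,0],[0.2,0,0,-0.1,0],[0.2,0,0,-0.3,0],[0.2,0,0,-0.4,0],[0.2,0,0,-0.5,0],[0.2,0,0,-0.5,0],[0.2,-0.4,0.2,-0.3,0],[0.2,-0.4,0.2,-0.3,0],[0.2,-0.2,0,0,0],[0.2,0,0,0,0],[0.2,0,0,0,0]]}}

```text
time_s: 44.7
eef_pos: [0.3886, 0.0627, 0.2571]
eef_rot: [-180.0, -0.0, 3.8]
ft_force: [0.0, -1.1, -0.2]
finger_gap: 0.402
```

Run:
```python
from m import *
im,d,P=snap('wrist','w12.png')
H=proj(P,[.4559,.1073,.01])[0];u,v=H.astype(int);print(H)
c=blob(im,(15,100,80),(35,255,255),(max(u-45,0),max(v-90,0),u+45,v+90));r=rect(P,c,.01);print('bar',r)
X=onz(P,c,.01)[:,:2];w=cv2.fitLine((X*1000).astype(np.float32),cv2.DIST_L2,0,.01,.01).ravel();print(np.degrees(np.arctan2(w[1],w[0])))
hsv=cv2.cvtColor(im,cv2.COLOR_RGB2HSV);q=proj(P,[.4625,.005,.012])[0].astype(int);print(q)
cc=blob(im,(0,0,120),(180,90,255),(q[0]-85,max(0,q[1]-110),q[0]+90,q[1]+110));rc=rect(P,cc,.012);print('cards',rc)
```

```text
[281.92819194 129.20143945]
bar [454.7 106.   80.1  25.    4. ]
3.914396
[393 129]
cards [462.2   5.4 147.9 106.3   3.9]
```

View pics/w12.png

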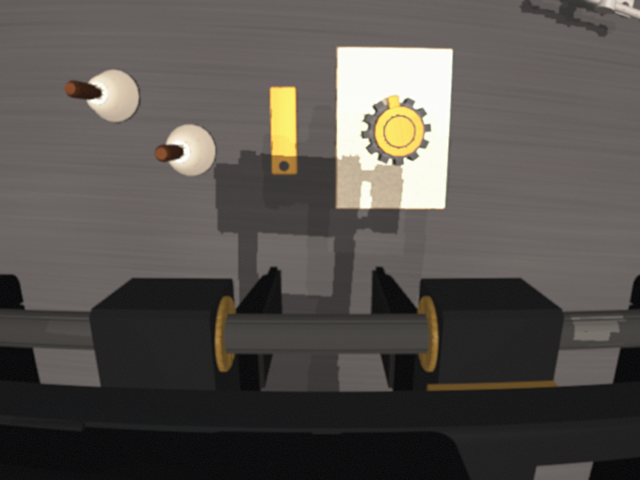

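Run:
```python
from m import *
im,d,P=snap('top','t3.png');np.savez('t3.npz',im=im,d=d);z=np.load('top0.npz')
c=blob(im,(15,100,100),(35,255,255),(255,230,300,300));print('bar',rect(P,c,.01))
c0=blob(z['im'],(0,0,150),(180,70,255),(290,215,370,310));print('cards0',rect(P,c0,.012))
df=np.abs(im.astype(int)-z['im']).sum(2)
for n,(u0,v0,u1,v1) in dict(stamp=(145,185,175,215),cup=(498,175,535,212),b2=(180,240,215,272),b3=(217,260,252,295)).items():print(n,(df[v0:v1,u0:u1]>90).sum())
```

```text
Traceback (most recent call last):
  File "m.py", line 7, in blob
    return max(c,key=cv2.contourArea).reshape(-1,2).astype(float)
           ~~~^^^^^^^^^^^^^^^^^^^^^^^
ValueError: max() iterable argument is empty
```

View pics/t3.png

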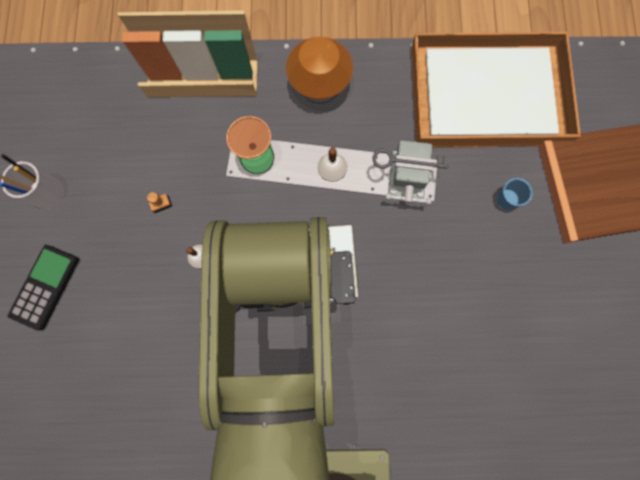

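The bell, cup and stamp look right, but the arm hides the bar. I'll swing it aside for the final check.

{"method": "carry_out", "body": {"motion": [[0.2,-0.02,0.37,-0.02,0],[0.2,-0.02,0.37,-0.02,0],[0.2,-0.02,0.37,-0.02,0],[0.2,-0.02,0.37,-0.02,0],[0.2,-0.02,0.37,0,0],[0.2,-0.02,0.37,0,0],[0.2,-0.02,0.37,0,0],[0.2,-0.02,0.37,0,0],[0.2,-0.02,0.37,0,0],[0.2,-0.02,0.37,0,0],[0.2,0,0,0,0],[0.2,0,0,0,0]]}}

```text
time_s: 46.3
eef_pos: [0.393, -0.3075, 0.2643]
eef_rot: [-179.9, 0.1, 3.8]
ft_force: [1.3, 1.2, -0.2]
finger_gap: 0.398
```

Run:
```python
from m import *
im,d,P=snap('top','t4.png');z=np.load('top0.npz');C=cloud(P,d)
c=blob(im,(15,100,100),(35,255,255),(255,230,300,300));print('bar',rect(P,c,.01))
c0=blob(z['im'],(0,0,150),(180,70,255),(290,215,370,310));print('cards0',rect(P,c0,.012))
W=C[240:290,305:355].reshape(-1,3); s=W[(W[:,2]>.024)&(W[:,2]<.06)&(np.hypot(W[:,0]-.461,W[:,1]-.005)<.04)]
print('gear',(s.min(0)+s.max(0))/2,np.ptp(s,axis=0))
fob(P,im,(305,235,355,290),.042)
df=np.abs(im.astype(int)-z['im']).sum(2)
for n,(u0,v0,u1,v1) in dict(stamp=(145,185,175,215),cup=(498,175,535,212),b2=(180,240,215,272),b3=(217,260,252,295)).items():print(n,(df[v0:v1,u0:u1]>90).sum())
plan(.4859,.1092,.0172,3.7)
```

```text
bar [454.5 106.6  82.   26.4   3.5]
cards0 [462.1   5.8 148.2 106.1   3.7]
gear [0.46145707 0.00546888 0.0353233 ] [0.05929203 0.05779313 0.02167023]
fob [0.4609 0.0051] r 0.0205 lug deg 12.351577138012805
stamp 0
cup 0
b2 0
b3 0
shift [ 1.206 -4.09   2.477] turn 0.004 | t 46.35 pos [ 0.393  -0.3072  0.2645] rot [-179.9    0.     3.8] j6 42 gap 0.404 F [-0.4 -0.3 -0.3]
```

```bash
python3 -c "
from rig import bot
print(bot.finish_job(), bot.get_state()['time_s'])"
```

```text
the job is handed in; nothing more can be done
the job is handed in; nothing more can be done
```

I've handed the job in, at about 46 s on the robot's clock. The gripper is empty and clear of everything. I worked in the order asked: gear, round fob, bell, bar fob.

The last checks, from the top and wrist cameras (calibration good to about 2 mm), showed:

| Item | Result |
|---|---|
| Gear | Flat on the cards, within about 1 mm of the middle of the pile. |
| Round fob | Flat on the gear, within about 1 mm of its middle. It first landed about 2.5 mm off, so I regripped it and moved it. |
| Bell | Upright on the strip, within about 1 mm of midway between the vise and the jar. Of the three bells, this is the largest. |
| Bar fob | Parallel to the pile's left edge within about 0.3°, and level with its middle to about 1 mm. |
| Stamp, cup and the two smaller bells | No change between the first and last top pictures. |

**Known error:** the bar's centre line measured about 48.5 mm from the edge in both cameras, against 50 mm asked. I left that roughly 1.5 mm error because it is within the calibration accuracy.

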